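# Pulse the sample mill by its bayonet lid

## Robot

A 6-joint arm with a two-finger parallel gripper is mounted at the origin on the work surface. World frame = base frame: x ahead of the robot, y to its left, z up, the work surface at z = 0. Lengths are in m, angles in rad, forces in N, time in s.
With the tool pointing down it reaches from about 0.275 to 0.825 m from the base axis. Payload 4.9 kg.
Tool frame: the origin (TCP) lies midway between the tips of the shut fingers; the grasp point (between the pads) lies 19 mm behind it (grip_point_offset is the distance from the TCP to the grasp point, in m); z points along the fingers, x is the direction in which the jaws open and shut, and the axes are right-handed (so a half turn about z gives the same grasp; the last joint's range is limited). The gripper opens to 85 mm and grips with 20 to 120 N. Pads are 22 mm wide; open, the fingers measure 114 mm over their backs; the gripper's body (76 mm by 85 mm) begins 54 mm behind the grasp point. The pads swing forward as they close: fully open they stand 13 mm farther back than shut.
Start: joints at [-1.358, 0.326, -0.193, 1.052, 0, 1.437], TCP at [0.187, -0.517, 0.231] pointing down, gripper open.
Joint ranges: [-2.65, 2.65], [-0.97, 1.79], [-1.3, 1.35], [-1.93, 2.1], [-1.47, 1.37], [-3.14, 3.14]. Speed limits (rad/s): [2.57, 2.57, 3.14, 3.14, 3.14, 3.14].

## Interface

Orientations are given as a rotation vector (axis times angle).
In Python, from cell import * gives the robot as it stands. Calls block until the motion is done:
- movep(position, orientation): joint-space move of the TCP to a pose.
- move_l(position, velocity=0.15, rot=None, until_force=None): straight line of the TCP; rot=None keeps the orientation; velocity is the mean speed in m/s. With until_force (N) it stops when the force on the tool has changed by that much, and returns True; else False.
- set_joints(angles): joint-space move.
- let_go() and grab(newtons=None): open the fingers fully, or close them until they stop; newtons is the grip in N (None keeps the last).
- sleep(seconds).
- ik(position, orientation): joint angles nearest the present ones, or None.
- get_state(): the state.
- grab_frame(name): name is "side" or "top" or "wrist"; returns a dict with "img" (420x560x3 uint8, red, green, blue), "fx", "fy", "cx", "cy" (pixels), "cam_to_world" (4x4, takes a point from camera to world coordinates); the wrist camera has in their place "T_tool_cam" (4x4, takes a point from camera to tool coordinates, whose origin is the TCP and whose axes are the tool frame's). Camera axes: x right, y down, z forward; pixel columns grow to the right and rows downward; lengths in m; the calibration is good to about 2 mm. A picture is of the moment at which its call begins: read the wrist's pose just before it. There is no depth.
A pose or a line that the arm cannot do raises MotionError and nothing moves.
- sign_off(): hands the job in, once; it reports no verdict.
Trained networks look in the newest picture that a camera, given by its name, has taken for a name from the list of things; names that differ only in an ending like _2 or _b are one class to them, and where a whole thing is asked for, a point or a joint stands for the part that bears it (a point fixed in the world has none). Each returns a list of dicts, best first, with "score" (0 to 1); they miss things now and then, are a little off and sometimes report something else, mostly with a low value. They report only what shows in the picture. A call takes as long as a camera call. They do not tell look-alikes from the thing itself.
- spot_in(camera, name): "centre" ([column, row] in pixels, amid what is visible of it).
- silhouettes(camera, name): "mask" (420x560 bool, what is visible of it) and "centre" ([column, row] in pixels, amid what is visible of it).
- tip_of(camera, name): "centre" ([column, row] in pixels: a listed point, or the origin of a listed thing).
The state is a dict: "clock": time; "q": joint angles; "joint_velocities": joint speeds; "tau": joint torques, N m; "position": TCP position; "eef_rot": TCP orientation; "contact_force": force on the tool from outside, world axes, zero at the start; "wrist_torque": the same for the moment, N m; "finger_gap": opening from 0.0 (shut) to 1.0 (fully open).
Only numpy, scipy, OpenCV 4.12 (cv2) and the standard library are available. Lean on these libraries where they do the work, as an engineer would, in place of code of your own. Each camera call takes 0.05 s, during which the arm holds its last target. There are 200 camera calls.

## Task

Put the lid on the sample mill so that its two lugs drop through the slots of the collar and its rim lies flat, then turn it clockwise half of the way, from the white mark to the green pulse mark, without going on to the lock at the red mark where it clicks. The mill pulses only while the lid is held there against its spring, so finish with the gripper still holding the lid still on the green mark; do not let go. Leave the jar, the brush and the tube rack where they are.

Things in the scene. Friction and masses are not known exactly. Their poses are not given: they have to be found in the camera images.
- mill: bench sample mill, fixed: round white motor housing, 160 mm across at the foot, narrowing to 128 mm; on top a steel bowl with a black bayonet collar 124 mm across, top face 160 mm above the bench. A grey control pod, 78 mm high, 84 wide, sticks out at the front to 95 mm from the axis. Origin on the vertical axis, on the bench; z up; x points from the front pod to the back (front = -x)
- mill_collar (a point): centre of the collar's top face, axes as the mill. Its opening is 84 mm across; its bright metal lips are 5 mm thick, with two slots at front (-x) and back (+x), each 28 degrees (about 20 mm) wide, reaching 50 mm from the axis. Under the lips runs a 10 mm high channel for the lugs, blocked on the anticlockwise side of each slot
- mill_slot (a point): middle of the front slot, 46 mm from the axis at the height of the collar's top face; a white mark stands beside it on the collar. The back slot lies opposite, with the same white, green and red marks
- mill_green (a point): green pulse mark of the front slot, on the collar's top face 57 mm from the axis, 40 degrees clockwise (from above) of the white mark. The lid's index line belongs here at the end: 40 degrees (0.70 rad) of clockwise lid turn from the slots
- mill_red (a point): red lock mark of the front slot, on the collar's top face 57 mm from the axis, 80 degrees clockwise of the white mark. From about 60 degrees of lid turn two sprung catches resist; near 69 degrees they go over the lugs and lock the lid with a click
- mill_ring (a joint): sprung ring in the collar, pushed round by the lugs, in rad: 0 at rest, stop at 1.33. A seated lid meets it after about 5 degrees of clockwise turn and takes it along, so it reads the lid's turn less about 0.09: 0.61 at green, 0.96 where the catches resist, 1.11 at the click. Its spring turns the lid back with 0.06 N m at 0, 0.13 N m at green; friction adds up to 0.05 N m
- lid: loose bayonet lid, 0.1 to 0.16 kg, right way up on the bench: clear spigot 79 mm across, 12 mm high; on it a grey rim disc 101 mm across, 5 mm thick; on that a blue grip bar. Origin: centre of the underside; z up; bar and lugs lie along x, both ends alike, so it fits either way round. Seated, the rim lies on the collar's top face, the origin 12 mm below it
- lid_grip (a point): on the lid's axis 38 mm above its underside, the place to pinch the blue grip bar across its width: the bar is 70 mm long (lid's x), 24 mm wide (lid's y), from 17 to 53 mm above the underside
- lid_lug (a point): tip of the lug at the lid's +x, 46.5 mm from the axis; the other lug is opposite. Lugs are round tabs 14 mm wide, 5 mm high, at the foot of the spigot, with a white index line over each on the rim. They enter the slots with the lid's x along the mill's x: play about 5 degrees, 2.5 mm sideways. Turned under the lips they have 2 mm of play up and down
- jar: bystander: closed specimen jar with red cap, 60 mm across, 75 mm high; origin under its centre
- brush: bystander: cleaning brush 160 mm long lying along its own x; origin under its middle
- rack: bystander: blue tube rack 55 x 130 mm with capped tubes, 84 mm high; origin under its centre
There are look-alikes about, which are no part of the job. Leave any orange or pink look-alike of the lid alone.

How it is judged:
On the way, in this order (a step that is already met when the one before it is completed fails the run):
1. the lid is seated in the collar, rim flat on it, lugs through the slots and not yet turned (horizontal distance between lid and mill_collar below 0.005 m and z of lid in the frame of mill_collar below -0.009 m and angle between lid's own z axis and vertical below 0.08 rad and value of joint mill_ring below 0.25 rad), for 0.1 s.
2. the lid is turned clockwise to the green mark (within about 10 degrees) and held there by the gripper (value of joint mill_ring between 0.45 and 0.8 rad and z of lid in the frame of mill_collar below -0.009 m and contact force between the fingers and lid above 2 N), for 0.5 s.
At the end, for the whole second after the job is handed in: the lid sits level in the collar (within 5 mm of the axis, lugs under the lips), turned clockwise to the green mark within 10 degrees (ring between 0.45 and 0.80 rad), still, and gripped by the fingers (over 2 N) against the spring; jar, brush and rack within 30 mm of where they stood (all of step 2 and angle between the x axis of lid and the x axis of mill, either way round between 0.5 and 0.89 rad and horizontal distance between lid and mill_collar below 0.005 m and angle between lid's own z axis and vertical below 0.08 rad and angular speed of lid below 0.15 rad/s); the arm keeps its last pose, push and grip.
It fails at once if the lid is turned on past the catches towards the red mark (lock clicks) (value of joint mill_ring above 1.1 rad).
It fails at once if the jar is moved or tipped (distance of jar from where it was at the start of the episode above 0.03 m or angle between jar's own z axis and vertical above 0.3 rad).
It fails at once if the brush is moved (distance of brush from where it was at the start of the episode above 0.03 m).
It fails at once if the rack is moved or tipped (distance of rack from where it was at the start of the episode above 0.03 m or angle between rack's own z axis and vertical above 0.3 rad).
It also fails if it takes over 42 s, if anything falls off the work surface, if the arm or the gripper's body presses on something with over 40 N, if the wrist force passes 120 N, or if a joint passes its speed limit or range.

## Working session

There is one attempt and no reset: what is moved stays moved. The work goes in short steps, each a Python script; the robot and the scene stay as the last script left them, time stands still between calls to the robot, and variables do not carry over. Pictures are saved under pics/ and viewed, about 8 in all and at most 12, crops included, and the job is handed in when it is done.

```bash
mkdir -p pics; ls
python3 - <<'E'
from cell import *
import cv2,numpy as np
for c in ("top","side"):
    f=grab_frame(c); cv2.imwrite(f"pics/{c}0.png",f["img"][:,:,::-1])
    print(c,f["fx"],f["cx"],f["cy"],np.round(f["cam_to_world"],3).tolist())
    for n in ("lid","lid_grip","lid_lug","mill","mill_collar","mill_slot","mill_green","jar","brush","rack"):
        try: print(n,[(np.round(d["centre"],1).tolist(),round(d["score"],2)) for d in tip_of(c,n)][:4])
        except Exception as e: print(n,e)
print(get_state())
E
```

```text
pics
top 507.3032605334401 283.9614446642641 202.79028458580564 [[0.016, -0.986, 0.168, 0.357], [-0.999, -0.011, 0.031, -0.028], [-0.028, -0.168, -0.985, 1.152], [0.0, 0.0, 0.0, 1.0]]
lid [([369.1, 309.2], 0.87), ([424.0, 205.8], 0.76), ([353.2, 175.7], 0.61), ([359.8, 246.9], 0.57)]
lid_grip [([427.5, 204.7], 0.94), ([364.8, 240.2], 0.82), ([372.8, 312.3], 0.81), ([355.6, 173.8], 0.57)]
lid_lug [([353.8, 319.9], 0.98), ([376.2, 177.6], 0.97), ([354.8, 222.6], 0.85), ([409.4, 190.1], 0.66)]
mill [([180.8, 226.4], 0.68), ([216.2, 222.4], 0.67)]
mill_collar [([203.4, 214.2], 0.91)]
mill_slot [([196.2, 236.7], 0.56)]
mill_green [([178.4, 223.7], 0.67)]
jar [([359.1, 107.4], 0.78)]
brush [([293.1, 230.0], 0.98), ([179.0, 225.4], 0.54)]
rack [([241.7, 115.1], 0.95), ([194.6, 235.9], 0.69), ([218.5, 220.5], 0.15)]
side 515.4021037216933 281.86894075877444 206.07262126418962 [[-0.893, -0.212, 0.397, 0.204], [-0.45, 0.435, -0.78, 0.7], [-0.008, -0.875, -0.483, 0.564], [0.0, 0.0, 0.0, 1.0]]
lid [([365.0, 237.7], 0.96), ([441.0, 248.2], 0.78), ([293.6, 220.9], 0.74), ([351.2, 197.4], 0.71)]
li
[... 427 characters left out ...]

rack [([157.9, 267.7], 0.86)]
{'clock': 1.1, 'q': array([-1.35818779e+00,  3.26210044e-01, -1.92594196e-01,  1.05200045e+00,
        3.50950496e-05,  1.43657105e+00]), 'joint_velocities': array([ 0.00028121,  0.000167  , -0.00096128, -0.00210801,  0.00012096,
        0.00046041]), 'tau': array([-5.71640558e-04, -4.43338037e+01,  2.62760586e+01,  1.04834460e-03,
        1.48455088e-04,  1.48522730e-05]), 'position': array([ 0.18696922, -0.51726703,  0.23127757]), 'eef_rot': array([-2.57140371e+00,  1.80479633e+00, -2.77816174e-05]), 'contact_force': array([ 1.08571049, -0.52353029,  0.62726667]), 'wrist_torque': array([-0.03644391, -0.08727781, -0.03725991]), 'finger_gap': 1.000741354938835}
```

View pics/top0.png

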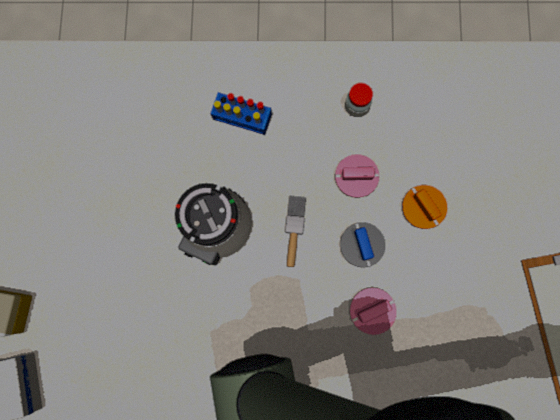

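View pics/side0.png

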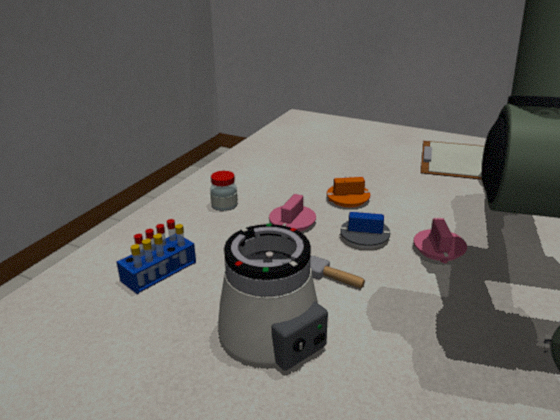

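```bash
cat > h.py <<'E'
from cell import *
import cv2,numpy as np
from scipy.spatial.transform import Rotation as Ro
def down(a): # tool down, jaw (tool x) at world angle a
    return (Ro.from_euler('z',a)*Ro.from_euler('x',np.pi)).as_rotvec()
def snap(c,name=None):
    s=get_state(); f=grab_frame(c)
    if c=="wrist":
        T=np.eye(4);T[:3,:3]=Ro.from_rotvec(s["eef_rot"]).as_matrix();T[:3,3]=s["position"]
        f["cam_to_world"]=T@f["T_tool_cam"]
    if name: cv2.imwrite(f"pics/{name}.png",f["img"][:,:,::-1])
    return f
def px2w(f,p,z):
    d=f["cam_to_world"][:3,:3]@[(p[0]-f["cx"])/f["fx"],(p[1]-f["cy"])/f["fy"],1]
    o=f["cam_to_world"][:3,3]; return o+d*(z-o[2])/d[2]
def w2px(f,P):
    q=np.linalg.inv(f["cam_to_world"])@np.r_[P,1]; return np.array([f["fx"]*q[0]/q[2]+f["cx"],f["fy"]*q[1]/q[2]+f["cy"]])
def tips(c,n): return [(np.array(d["centre"]),round(d["score"],2)) for d in tip_of(c,n)]
E
python3 - <<'E'
from h import *
t=snap("top"); s=snap("side")
print("lid",px2w(t,(363.5,244),.053), px2w(t,(364.8,240.2),.038),px2w(s,(366,222),.045))
a=px2w(t,(358,230),.053);b=px2w(t,(369,259),.053); print("bar ang",np.arctan2(*(b-a)[1::-1]),np.linalg.norm(b-a))
print("collar",px2w(t,(203.4,214.2),.16),px2w(t,(207,214),.16),px2w(s,(265.8,245.1),.16))
print("slot",px2w(t,(196.2,236.7),.16),px2w(s,(290.5,257.2),.16),"green",px2w(t,(178.4,223.7),.16),px2w(s,(264.7,269.8),.16))
print("pod",px2w(t,(200,250),.078))
E
```

```text
lid [ 0.45551238 -0.16733802  0.053     ] [ 0.46523226 -0.17215287  0.038     ] [ 0.45238085 -0.15104253  0.045     ]
bar ang -2.7875864158915507 0.06640887053071334
collar [0.50068499 0.16214145 0.16      ] [0.50117381 0.1549777  0.16      ] [0.50448675 0.16193435 0.16      ]
slot [0.45571091 0.17446369 0.16      ] [0.45967326 0.17362493 0.16      ] green [0.48105909 0.21110508 0.16      ] [0.47754384 0.21498151 0.16      ]
pod [0.43569391 0.18182873 0.078     ]
```

Run:
```python
from h import *
movep([0.46,-0.165,0.20],down(1.92))
print(get_state()["clock"],get_state()["q"])
f=snap("wrist","w1"); print(f["fx"],np.round(f["T_tool_cam"],3).tolist())
for n in ("lid_grip","lid","lid_lug"):
    print(n,[(p.round(1),s,px2w(f,p,{"lid_grip":.038,"lid":0,"lid_lug":.0025}[n]).round(4)) for p,s in tips("wrist",n)])
g=f["img"].astype(int); m=((g[:,:,2]>g[:,:,0]+50)&(g[:,:,2]>80)).astype(np.uint8)
n,l,st,ce=cv2.connectedComponentsWithStats(m); i=1+st[1:,4].argmax(); 
c=cv2.findContours((l==i).astype(np.uint8),0,1)[0][0]; r=cv2.minAreaRect(c); print(st[i],r)
b=[px2w(f,p,.053) for p in cv2.boxPoints(r)]; print(np.round(b,4),np.mean(b,0))
```

```text
3.1667 [-4.96320937e-01  2.38725335e-01 -3.97822689e-01  9.33992699e-01
 -1.56139644e-04 -8.44498145e-01]
292.7824543380803 [[1.0, 0.001, -0.0, -0.0], [-0.001, 0.96, 0.282, -0.071], [0.001, -0.282, 0.96, -0.142], [0.0, 0.0, 0.0, 1.0]]
lid_grip [(array([280.9, 180.9]), 0.93, array([ 0.4553, -0.1658,  0.038 ])), (array([243.4, 305.1]), 0.78, array([ 0.6148, -0.1558,  0.038 ])), (array([310.4,  33.4]), 0.56, array([ 0.3149, -0.188 ,  0.038 ])), (array([133.9, 210.5]), 0.55, array([ 0.5414, -0.3055,  0.038 ]))]
lid [(array([250. , 290.9]), 0.93, array([ 0.6183, -0.1501,  0.    ])), (array([279.2, 177.4]), 0.84, array([ 0.4597, -0.1662,  0.    ])), (array([304.3,  39.3]), 0.68, array([ 0.3124, -0.1918,  0.    ])), (array([146.7, 204.9]), 0.62, array([ 0.5474, -0.3068,  0.    ]))]
lid_lug [(array([275.2, 216.3]), 0.74, array([ 0.5066, -0.1544,  0.0025])), (array([352.4,  38.9]), 0.71, array([ 0.2955, -0.1449,  0.0025])), (array([214.7, 276. ]), 0.58, array([ 0.6114, -0.2008,  0.0025])), (array([161.3, 236.9]), 0.56, array([ 0.5812, -0.2794,  0.0025]))]
[ 269  153   22   60 1009] ((279.2830505371094, 182.3391571044922), (19.475671768188477, 58.97632598876953), 2.862405300140381)
[[ 0.4871 -0.1684  0.053 ]
 [ 0.4288 -0.1859  0.053 ]
 [ 0.4231 -0.1676  0.053 ]
 [ 0.4812 -0.1491  0.053 ]] [ 0.45505696 -0.16776199  0.053     ]
```

View pics/w1.png

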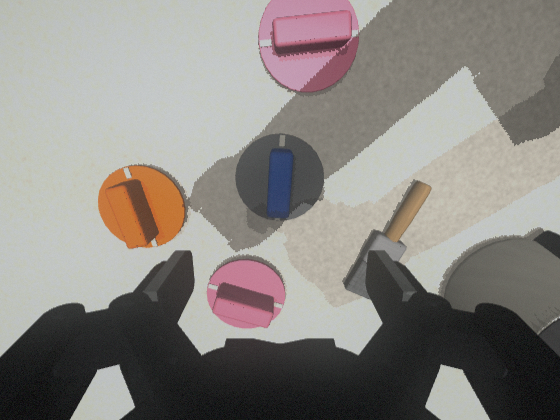

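Run:
```python
from h import *
from scipy.optimize import least_squares
f=snap("wrist")
for d in silhouettes("wrist","lid"):
    if np.hypot(*(np.array(d["centre"])-[280,177]))<15:
        c=max(cv2.findContours(d["mask"].astype(np.uint8),0,1)[0],key=len)[:,0]
        P=np.array([px2w(f,p,.015)[:2] for p in c])
        r=least_squares(lambda x:np.hypot(*(P-x[:2]).T)-x[2],[.4565,-.167,.05],loss="soft_l1",f_scale=.001)
        print(r.x,d["score"]); x=r.x; break
a=.305+np.pi/2
p=np.array([(x[0]+.4555)/2,(x[1]-.167)/2]); print(p)
movep([*p,.10],down(a))
print(move_l([*p,.021],.08,until_force=8), get_state()["position"],get_state()["contact_force"])
grab(60); s=get_state(); print(s["finger_gap"],s["position"],s["contact_force"],s["clock"])
move_l([*p,.30],.2); s=get_state(); print(s["finger_gap"],s["contact_force"],s["clock"])
f=snap("side","s2")
```

```text
[ 0.45808745 -0.16662442  0.04999001] 0.76
[ 0.45679373 -0.16681221]
False [ 0.45722309 -0.16704476  0.02144909] [0.32533711 1.18302999 0.49339456]
0.2751402541350081 [ 0.45713804 -0.16701465  0.02133306] [0.68963689 0.92290672 4.01297032] 5.675
0.27393673396089097 [ 0.67519301 -0.05308451 -0.88166677] 7.2167
```

View pics/s2.png

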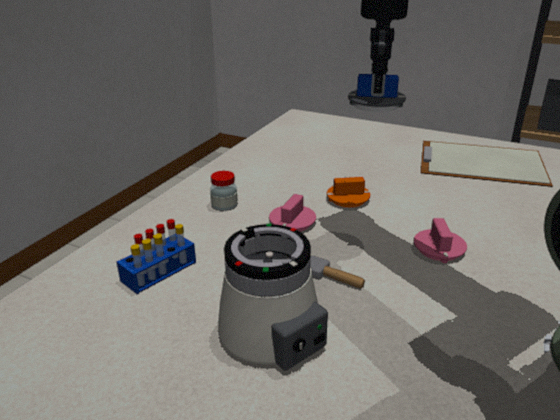

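Run:
```python
from h import *
a=-.27+np.pi/2
y=np.array([np.sin(a),-np.cos(a)])
movep([*(np.array([.502,.160])+.10*y),.31],down(a)); sleep(.2)
f=snap("wrist","w3"); print(get_state()["clock"],get_state()["q"])
for n in ("mill_collar","mill_slot","mill_green","mill_red"):
    print(n,[(p.round(1),s,px2w(f,p,.16).round(4)) for p,s in tips("wrist",n)])
cv2.imwrite("pics/w3b.png",cv2.resize(f["img"][:200,180:420,::-1],None,fx=3,fy=3,interpolation=2))
```

```text
8.775 [ 9.71953469e-02  4.12949237e-01  1.35837619e-01  1.29345295e+00
 -1.04200888e-04  3.68724562e-01]
mill_collar [(array([281.7,  81.8]), 0.73, array([0.5015, 0.1614, 0.16  ]))]
mill_slot [(array([286.5,  27.8]), 0.65, array([0.4598, 0.1773, 0.16  ]))]
mill_green [(array([333.5,  37.9]), 0.62, array([0.4787, 0.2157, 0.16  ]))]
mill_red [(array([341.6,  79.9]), 0.64, array([0.5148, 0.2154, 0.16  ]))]
```

View pics/w3b.png

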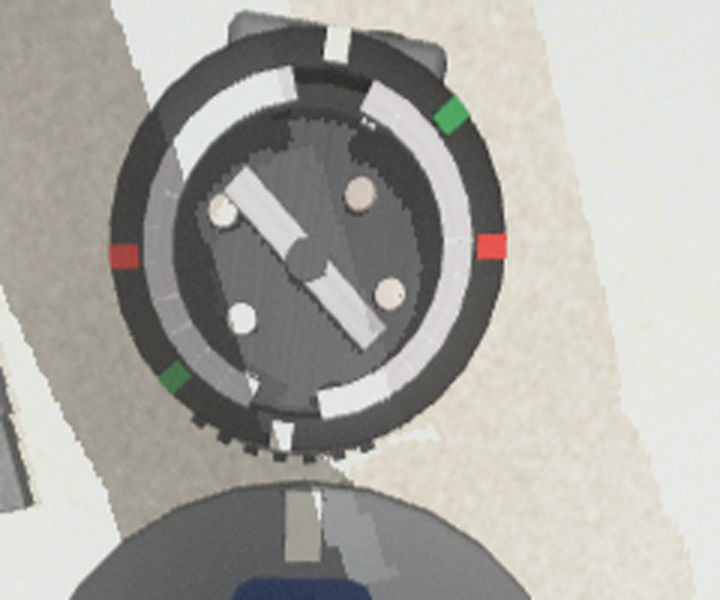

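Run:
```python
from h import *
from scipy.optimize import least_squares
f=snap("wrist"); s=get_state(); print(s["position"],s["contact_force"])
cr=[(338,43),(283,437),(452,115),(175,378),(491,247),(124,257)]; off=[0,180,-40,140,-80,100]
P=np.array([px2w(f,(180+u/3-.33,v/3-.33),.16)[:2] for u,v in cr])
res=lambda x:(P-[[x[0]+57e-3*np.cos(x[2]+np.pi+np.radians(o)),x[1]+57e-3*np.sin(x[2]+np.pi+np.radians(o))] for o in off]).ravel()
r=least_squares(res,[.502,.16,-.3]); print(r.x, (r.fun.reshape(-1,2)*1e3).round(1).tolist())
# lid rim offset along tool y
R=Ro.from_rotvec(s["eef_rot"]).as_matrix()
for z,row in ((-.0093,160.5),(-.0043,161.5)):
    p=px2w(f,(281,row),s["position"][2]+z); print("rim edge tool",R.T@(p-s["position"]))
p=px2w(f,(180+303/3,175),s["position"][2]-.0043); print("line",R.T@(p-s["position"]))
```

```text
[0.59841152 0.13302148 0.31009882] [-0.38531685  0.02644771 -0.69521408]
[ 0.50322659  0.16231889 -0.41707556] [[-0.3, 0.3], [0.4, 0.2], [-0.1, 0.2], [0.1, -0.2], [0.1, -0.4], [-0.1, -0.2]]
rim edge tool [ 0.00099324 -0.048628    0.00929286]
rim edge tool [ 0.0009695  -0.04886055  0.00429282]
line [ 0.00098442 -0.04198783  0.00429384]
```

Run:
```python
from h import *
a=-.417+np.pi/2
movep([.5011,.1621,.22],down(a))
print(move_l([.5011,.1621,.190],.1))
h=move_l([.5011,.1621,.1683],.03,until_force=8); s=get_state()
print(h,s["position"],s["contact_force"],s["wrist_torque"],s["finger_gap"],s["clock"],s["q"])
snap("side","s4"); 
import cv2; g=cv2.imread("pics/s4.png")[180:330,200:380]; cv2.imwrite("pics/s4.png",cv2.resize(g,None,fx=4,fy=4))
```

```text
False
True [0.50066276 0.16204983 0.16930462] [0.72398483 0.38017284 3.99865586] [-0.02780597  0.07443038  0.00523847] 0.2719073721131693 10.7417 [ 1.72739775e-01  3.34465931e-01 -3.49284057e-01  8.87949639e-01
 -5.52891762e-05  5.89658852e-01]
```

View pics/s4.png

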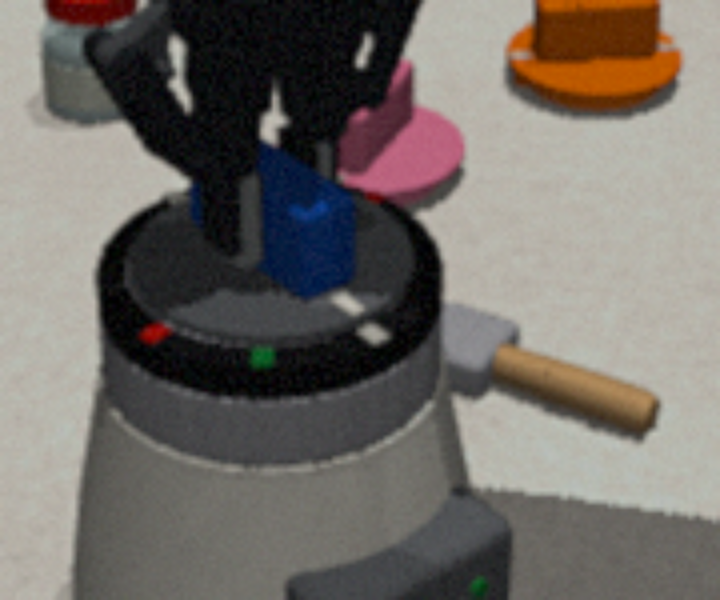

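Run:
```python
from h import *
grab(100); sleep(.3)
s=get_state(); print(s["position"],s["contact_force"],s["finger_gap"],s["clock"])
a0=-.417+np.pi/2
Y=lambda a:np.array([np.sin(a),-np.cos(a)])*.0015
c=np.array([.5009,.1621])+Y(a0)
for k in range(1,8):
    a=a0-.1*k
    move_l([*(c-Y(a)),.1690],.02,rot=down(a))
    s=get_state(); print(k,s["clock"],s["position"].round(4),s["contact_force"].round(1),s["wrist_torque"].round(3),s["q"][5].round(3))
    if abs(s["wrist_torque"][2])>.6 : print("stop");break
sleep(.5); s=get_state(); R=Ro.from_rotvec(s["eef_rot"]).as_matrix(); print("jaw turn",a0-np.arctan2(R[1,0],R[0,0]),R[2,2],s["finger_gap"])
for c in ("side","top"):
    f=snap(c); cv2.imwrite(f"pics/{c}5.png",cv2.resize(f["img"][180:330,200:380,::-1] if c=="side" else f["img"][150:300,130:310,::-1],None,fx=4,fy=4))
```

```text
[0.50076696 0.16206627 0.16943219] [-0.62361011  0.22119232  5.96098492] 0.26310759551695584 11.3083
1 11.5583 [0.5013 0.1621 0.1694] [-0.3 -1.   5.5] [-0.265  0.198 -0.116] 0.688
2 11.8083 [0.5013 0.1622 0.1694] [-1.2 -0.4  6. ] [-0.236  0.283 -0.135] 0.788
3 12.0583 [0.5013 0.1622 0.1694] [-0.7 -0.3  5.6] [-0.319  0.261 -0.113] 0.888
4 12.3083 [0.5014 0.1624 0.1694] [-1.9 -1.3  6. ] [-0.303  0.435 -0.135] 0.988
5 12.5583 [0.5015 0.1625 0.1694] [-0.4 -1.5  7.3] [-0.275  0.307 -0.131] 1.088
6 12.8083 [0.5016 0.1625 0.1694] [-1.2 -0.8  6.4] [-0.236  0.389 -0.119] 1.188
7 13.0583 [0.5017 0.1626 0.1694] [-1.8 -1.   6. ] [-0.315  0.363 -0.108] 1.289
jaw turn 0.6976548744380994 -0.9999998563354631 0.2673350560954161
```

View pics/side5.png

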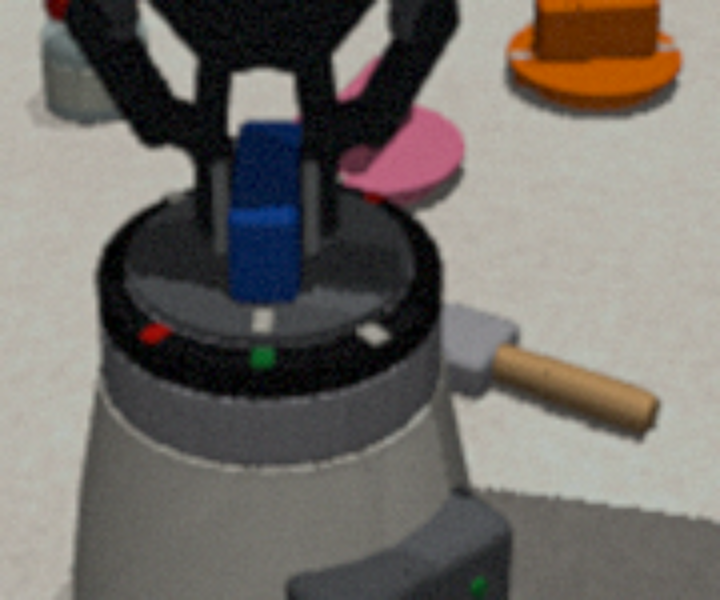

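The index line (261,320) points straight at the green mark (263,357), the rim lies flat and the fingers still hold the bar. I'm handing it in.

Run:
```python
from h import *
s=get_state(); print(s["clock"],s["position"],s["contact_force"],s["wrist_torque"],s["finger_gap"],abs(s["joint_velocities"]).max())
print(sign_off())
```

```text
13.6583 [0.50165701 0.1626353  0.16941146] [-1.61191987 -2.04103587  7.05026372] [-0.289475    0.37059778 -0.06479722] 0.2682321228632805 0.0016565112339172073
the job is handed in; nothing more can be done
None
```

I put the lid on the mill with both lugs through the slots, turned it 40° clockwise to the green mark, and handed the job in with the gripper still holding it. `sign_off()` gives no verdict, so I can only report what my own checks showed.

- **Seating:** The lid stopped at TCP height 0.1693 m, the height I had calculated for a seated lid. The rim was flat, and the index line was beside the white mark in the side picture.
- **Turn:** The gripper turned 0.698 rad, against 0.70 wanted. The side picture shows the index line pointing at the green mark and the rim still flat. The lid was nowhere near the click. I could not read the ring joint itself.
- **Hold:** The grip was set to 100 N. The arm was still and the fingers were holding the bar at an opening of 0.27. The tool felt about 7 N from the lid, and the clock stood at 13.7 s of the 42 s allowed.
- **Bystanders:** The arm never went near the jar, brush or rack. I did not measure their positions again at the end.
- **Disagreement:** The camera estimates of where the lid and collar centres lay differed by 1–3 mm. That was within the play of the fit, and no check failed.

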